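# Clear the mixing slab and open the safety-capped jug

### The job

Get the mixing slab ready for a fresh batch of slip: with the scraper block in the gripper, not with the fingers, wipe the four dried clay chips off the slab into the catch trough along its edge, and stand the scraper upright on the bench again. Then press the jug's safety cap down, twist it counterclockwise until it is free and lift it about a hand's breadth straight up, finishing with the cap still held level in the gripper over the open jug. Leave the other pottery where it stands.

Things in the scene. Friction and masses are not known exactly. Their poses are not given: they have to be found in the camera images.
- slab: fixed marble mixing slab, 200 mm (its x) by 180 mm (its y), top at z = 24 mm; origin on the bench under the slab's centre. Its x axis points roughly away from the robot, to the edge at x = +100 mm along which lies a metal catch trough: inside from x = 100 to 165 mm, 170 mm long, floor 3 mm and rims 20 mm above the bench, open at the top
- scraper: loose straight scraper block, wood with a rubber foot, standing upright on the bench between slab and jug: 26 mm thick (its x), 140 mm long (its y), 60 mm tall, about 180 g; origin at the centre of its underside; stands by itself. At the start its long side points roughly away from the robot
- jug: round white plastic jug fixed to the bench in a 130 mm square, 18 mm thick wooden cradle; body 100 mm wide, narrows at z = 100 to 122 mm to a 34 mm wide neck with lugs (45 mm over them), mouth at z = 151 mm; origin on the bench under its axis. Slab and jug may stand either way round, left or right
- cap: push-and-turn cap on the jug, ribbed, round, white, 58 mm wide, 34 mm tall, 45 g; origin: centre of its underside, at z = 135 mm when locked. A spring (5 N, +0.5 N per mm) holds it up in the lock. Pressed 5 to 8 mm (stop at 8.5) it turns counterclockwise seen from above, not clockwise; free from 45 to 130 degrees of turn (75 is good), then lifts straight off
- chip0: loose dried clay chip on the slab, about 25 by 20 mm, 11 to 13 mm thick, 13 g; origin at the centre of its underside
- chip1: loose dried clay chip on the slab, about 25 by 20 mm, 11 to 13 mm thick, 13 g; origin at the centre of its underside
- chip2: loose dried clay chip on the slab, about 25 by 20 mm, 11 to 13 mm thick, 13 g; origin at the centre of its underside
- chip3: loose dried clay chip on the slab, about 25 by 20 mm, 11 to 13 mm thick, 13 g; origin at the centre of its underside
- cup: bystander, to be left alone: plain bisque cup, 68 mm wide, 62 mm tall, stands beyond the jug
- jar: bystander, to be left alone: small stoneware jar with cork stopper, 56 mm wide, 70 mm tall, stands on the robot's side of the jug
- bowl: bystander, to be left alone: small terracotta bowl, 104 mm wide, 45 mm tall, on the centre line beyond the scraper
- mug: bystander, to be left alone: terracotta mug, 72 mm wide, 75 mm tall, at the right edge of the work area
- vase: bystander, to be left alone: bisque bottle vase, 92 mm wide, 160 mm tall, at the left edge
- saucers: bystander, to be left alone: pile of terracotta saucers, 120 mm wide, 30 mm tall, at the right edge
- pestle: bystander, to be left alone: small ceramic pestle standing on its thick end, 48 mm wide, 95 mm tall, at the left edge
Mind the look-alikes: they are no part of the job. What is shaped like the jug but green or red is not meant.

How it is judged:
By the outcome, as a careful person would: the job done as asked, in the order asked, and still so for the second after the job is handed in, while the arm keeps its last pose, push and grip.
It also fails if it takes over 67 s, if anything falls off the work surface, if the arm or the gripper's body presses on something with over 40 N, if the wrist force passes 120 N, or if a joint passes its speed limit or range.

### The arm

A 6-joint arm with a two-finger parallel gripper is mounted at the origin on the work surface. World frame = base frame: x ahead of the robot, y to its left, z up, the work surface at z = 0. Lengths are in m, angles in degrees, forces in N, time in s.
With the tool pointing down it reaches from about 0.375 to 0.975 m from the base axis. Payload 3.8 kg.
Tool frame: the origin (TCP) lies between the finger pads; the fingertips stand 22 mm ahead of it and the grasp point (between the pads) lies 3 mm ahead of it; z points along the fingers, y is the direction in which the jaws open and shut (so a half turn about z gives the same grasp; the last joint's range is limited). The gripper opens to 88 mm and grips with 3 to 60 N. Pads are 18 mm wide; open, the fingers measure 123 mm over their backs; the gripper's body (75 mm by 187 mm) begins 45 mm behind the grasp point.
Start: joints at [-75.625, 15.12, 91.902, -0, 72.978, -2.114], TCP at [0.192, -0.647, 0.261] pointing down, gripper open.
Joint ranges: [-150.88, 150.88], [-54.13, 125.18], [17.81, 147.31], [-75.09, 255.09], [0, 152.58], [-146.25, 146.25]. Speed limits (degrees/s): [147.25, 147.25, 180, 180, 180, 180].

### API

Orientations are given as a 3x3 rotation matrix whose columns are the frame's x, y, z axes.
In Python, from cell import arm gives the robot as it stands. The module is installed in compiled form; this text tells all that it offers.
- The arm moves only by the shell command python3 -m inch 'ROWS' [FORCE]. ROWS is JSON, a list of rows, each a list of 7 numbers: the turn, a rotation vector about the world's x, y, z in units of 6 degrees (1.0 is 6 degrees), then the shift along the world's x, y, z in m, then the closure, from -1 (fully open) to 1 (shut). In form: [[ax, ay, az, tx, ty, tz, hand], ...]. A call has 1 to 5 rows; each row shifts and turns the pose as measured when the row begins; what a row does not reach is not made up. A row lasts 1/8 s, in which the tool goes at most 62.5 mm and 10.7 degrees, less where a joint would pass 70% of its speed; a pose out of reach is approached as far as the arm can. A call is refused whole if a number of a shift passes 0.0625 or a number of a turn 1, either way. A call with a gripper value outside its range is refused whole. The fingers move at their own pace and stop on an object; FORCE is the grip in N (left out, the last holds). Time passes only in rows, so rows that do not move let the fingers close. It gives the time, the measured TCP pose, the force and the opening at its end, in the units of the state.
- arm.state(): the state, without advancing time (a new reading comes with each control period).
- arm.grab_frame(name): name is "scene" or "top" or "wrist"; returns the picture (384x512x3 uint8, red, green, blue); there is no depth.
- arm.get_calibration(name): a dict with "fx", "fy", "cx", "cy" (pixels), "k1" (the pictures are not rectified: a ray, as slopes to the right and down, at radius r is drawn at 1 + k1 r^2 times it, then the intrinsics apply), "cam_to_world" (4x4, takes a point from camera to world coordinates); the wrist camera has in their place "tool_from_camera" (4x4, takes a point from camera to tool coordinates, whose origin is the TCP and whose axes are the flange's). Camera axes: x right, y down, z forward; pixel columns grow to the right and rows downward; lengths in m; the calibration is good to about 2 mm. A picture is of the moment at which its call begins: read the wrist's pose just before it. get_calibration takes no time and is no camera call.
- arm.finish_job(): hands the job in, once; it reports no verdict.
The state is a dict: "time": time; "joint_pos": joint angles; "qd": joint speeds; "joint_torque": joint torques, N m; "tcp_pos": TCP position; "tool_rot": TCP orientation; "wrist_force": force on the tool from outside, world axes, zero at the start; "ft_torque": the same for the moment, N m; "opening": finger opening in m.
Only numpy, scipy, OpenCV 4.12 (cv2) and the standard library are available. Lean on these libraries where they do the work, as an engineer would, in place of code of your own. Each camera call takes 0.05 s, during which the arm holds its last target. There are 200 camera calls.

## Working session

There is one attempt and no reset: what is moved stays moved. The work goes in short steps, Python scripts to look and compute and a shell command to move; the robot and the scene stay as the last step left them, time stands still between calls to the robot, and variables do not carry over. Pictures are saved under pics/ and viewed, about 8 in all and at most 12, crops included, and the job is handed in when it is done.

```bash
mkdir -p pics
cat > h.py <<'E'
import numpy as np, cv2
from cell import arm
def snap(n,f):
    im=arm.grab_frame(n); cv2.imwrite('pics/'+f,cv2.cvtColor(im,cv2.COLOR_RGB2BGR)); return im
def cal(n,st=None):
    c=arm.get_calibration(n)
    if n=='wrist':
        T=np.eye(4); T[:3,:3]=np.array(st['tool_rot']); T[:3,3]=st['tcp_pos']
        M=T@np.array(c['tool_from_camera'])
    else: M=np.array(c['cam_to_world'])
    return c,M
def px2w(n,uv,z,st=None):
    c,M=cal(n,st); out=[]
    for (u,v) in uv:
        K=np.array([[c['fx'],0,c['cx']],[0,c['fy'],c['cy']],[0,0,1.]])
        p=cv2.undistortPoints(np.array([[[u,v]]],float),K,np.array([c['k1'],0,0,0.]),None,None,criteria=None) if False else None
        a=np.array([(u-c['cx'])/c['fx'],(v-c['cy'])/c['fy']]); s=a.copy()
        for _ in range(30): s=a/(1+c['k1']*(s@s))
        d=M[:3,:3]@np.array([s[0],s[1],1]); o=M[:3,3]
        out.append(o+d*(z-o[2])/d[2])
    return np.array(out)
def w2px(n,P,st=None):
    c,M=cal(n,st); q=(np.linalg.inv(M)@np.c_[np.atleast_2d(P),np.ones(len(np.atleast_2d(P)))].T).T[:,:3]
    s=q[:,:2]/q[:,2:]; s=s*(1+c['k1']*(s**2).sum(1))[:,None]
    return s*[c['fx'],c['fy']]+[c['cx'],c['cy']]
E
sed -i '/cv2.undistortPoints/d;/K=np.array/d' h.py
python3 - <<'E'
from h import *
np.set_printoptions(precision=3,suppress=True)
a=snap('top','top0.png'); b=snap('scene','scene0.png')
cv2.imwrite('pics/top0b.png',cv2.resize(cv2.cvtColor(a,cv2.COLOR_RGB2BGR),(800,600),interpolation=cv2.INTER_CUBIC))
for n in('top','scene','wrist'):
    c=arm.get_calibration(n); print(c)
print(arm.state())
E
```

```text
{'fx': 439.58251552524035, 'fy': 439.58251552524035, 'cx': 251.7846105852745, 'cy': 200.83456025096132, 'k1': -0.05493985761169206, 'cam_to_world': array([[-0.013, -0.992,  0.129,  0.276],
       [-1.   ,  0.014,  0.01 ,  0.04 ],
       [-0.012, -0.129, -0.992,  1.859],
       [ 0.   ,  0.   ,  0.   ,  1.   ]])}
{'fx': 354.49353077381113, 'fy': 354.49353077381113, 'cx': 254.36010460339836, 'cy': 189.8349206309758, 'k1': 0.0005220189729721603, 'cam_to_world': array([[-0.489,  0.576, -0.655,  1.271],
       [ 0.872,  0.312, -0.378,  0.527],
       [-0.014, -0.756, -0.655,  0.891],
       [ 0.   ,  0.   ,  0.   ,  1.   ]])}
{'fx': 333.84675149463595, 'fy': 333.84675149463595, 'cx': 255.04649188668893, 'cy': 193.96911499989898, 'k1': -0.028722605642889358, 'tool_from_camera': array([[-0.001, -0.957, -0.291,  0.076],
       [ 1.   , -0.001,  0.001, -0.   ],
       [-0.001, -0.291,  0.957, -0.124],
       [ 0.   ,  0.   ,  0.   ,  1.   ]])}
{'time': 0.1, 'joint_pos': array([-75.624,  15.164,  91.972,   0.001,  72.976,  -2.111]), 'qd': array([ 0.049, -0.153, -0.143,  0.062, -0.028, -0.068]), 'joint_torque': array([ -0.001, -50.362, -35.807,   0.073,   0.023,  -0.   ]), 'tcp_pos': array([ 0.191, -0.647,  0.26 ]), 'tool_rot': array([[ 0.959,  0.284, -0.   ],
       [ 0.284, -0.959,  0.002],
       [ 0.   , -0.002, -1.   ]]), 'wrist_force': array([0.175, 0.13 , 0.268]), 'ft_torque': array([ 0.003,  0.024, -0.025]), 'opening': 0.08819735991368895}
```

View pics/top0b.png

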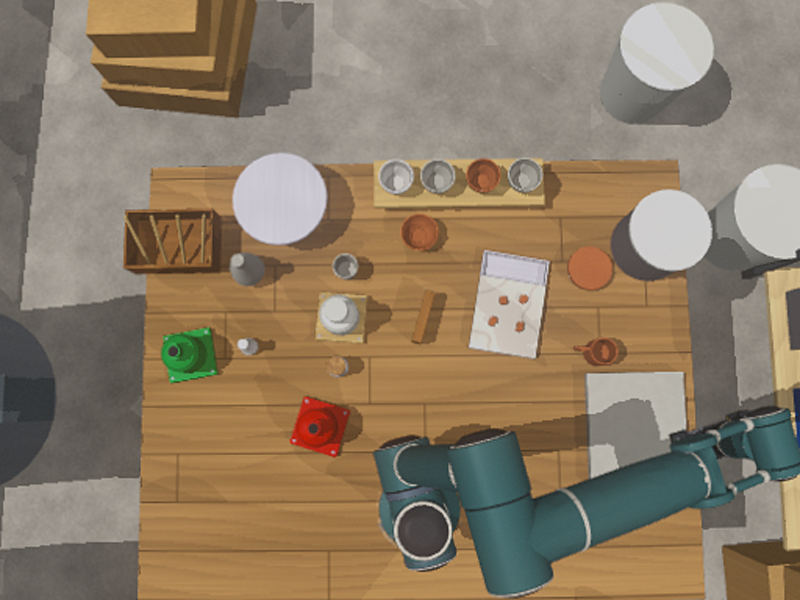

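View pics/scene0.png

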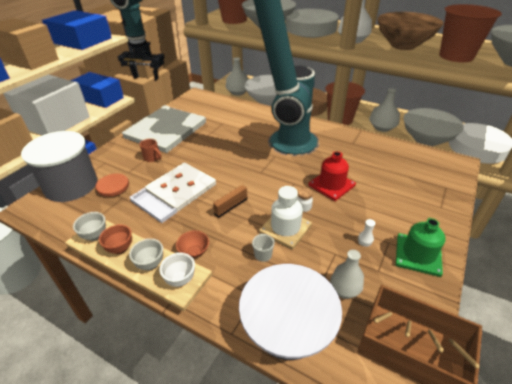

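The top view shows the slab at about (510,305) with its trough on the far side and the chips near (503,300), (523,300), (493,321) and (519,326). The scraper is at (426,317) and the jug at (340,315), all in 800x600 pixels. The scene view agrees. I'll compute rough positions and then look closer.

Run:
```python
from h import *
np.set_printoptions(precision=3,suppress=True)
s=0.64
f=lambda l,z:print(px2w('top',[(u*s,v*s) for u,v in l],z))
print('slab top corners + trough');f([(471,349),(537,357),(547,284),(481,276)],.024);f([(484,252),(550,260)],.02)
print('chips');f([(503,300),(523,300),(493,321),(519,326)],.036)
print('scraper top');f([(420,291),(434,292),(426,342),(413,340)],.06)
print('jug cap');f([(338,308)],.169);print('bowl,cup,jar,mug,pestle');f([(420,232)],.045);f([(345,263)],.062);f([(337,364)],.07);f([(603,350)],.075)
```

```text
slab top corners + trough
[[ 0.417 -0.147  0.024]
 [ 0.393 -0.323  0.024]
 [ 0.59  -0.358  0.024]
 [ 0.615 -0.179  0.024]]
[[ 0.682 -0.19   0.02 ]
 [ 0.657 -0.37   0.02 ]]
chips
[[ 0.546 -0.235  0.036]
 [ 0.546 -0.289  0.036]
 [ 0.49  -0.206  0.036]
 [ 0.476 -0.275  0.036]]
scraper top
[[ 0.57  -0.012  0.06 ]
 [ 0.567 -0.049  0.06 ]
 [ 0.434 -0.025  0.06 ]
 [ 0.44   0.009  0.06 ]]
jug cap
[[0.513 0.196 0.169]]
bowl,cup,jar,mug,pestle
[[ 0.734 -0.016  0.045]]
[[0.648 0.187 0.062]]
[[0.379 0.208 0.07 ]]
[[ 0.405 -0.486  0.075]]
```

```bash
R='' ; python3 -m inch '[[0,0,-0.4,0.026,0.05,0.008,-1],[0,0,-0.4,0.026,0.05,0.008,-1],[0,0,-0.4,0.026,0.05,0.008,-1],[0,0,-0.4,0.026,0.05,0.008,-1],[0,0,-0.4,0.026,0.05,0.008,-1]]'
python3 -m inch '[[0,0,-0.4,0.026,0.05,0.008,-1],[0,0,-0.4,0.026,0.05,0.008,-1],[0,0,-0.4,0.026,0.05,0.008,-1],[0,0,-0.4,0.026,0.05,0.008,-1],[0,0,-0.4,0.026,0.05,0.008,-1]]'
python3 -m inch '[[0,0,-0.4,0.026,0.05,0.008,-1],[0,0,-0.4,0.026,0.05,0.008,-1],[0,0,0,0,0,0,-1],[0,0,0,0,0,0,-1]]'
python3 - <<'E'
from h import *
import json
st=arm.state(); a=snap('wrist','w0.png')
json.dump({k:np.array(st[k]).tolist() for k in('tcp_pos','tool_rot')},open('w0.json','w'))
print(st['time'],st['tcp_pos'],st['tool_rot'],st['joint_pos'])
cv2.imwrite('pics/w0b.png',cv2.resize(cv2.cvtColor(a,cv2.COLOR_RGB2BGR),(800,600),interpolation=cv2.INTER_CUBIC))
E
```

```text
time: 0.72
tcp_pos: [0.3213, -0.3909, 0.2951]
tool_rot: [[0.998, 0.064, -0.002], [0.065, -0.998, 0.009], [-0.001, -0.009, -1.0]]
wrist_force: [0.7, -0.4, 0.0]
opening: 0.0883
time: 1.35
tcp_pos: [0.4527, -0.1314, 0.3347]
tool_rot: [[0.988, -0.153, 0.0], [-0.153, -0.988, 0.01], [-0.001, -0.01, -1.0]]
wrist_force: [0.7, -0.3, -1.0]
opening: 0.0882
time: 1.85
tcp_pos: [0.5059, -0.0245, 0.3502]
tool_rot: [[0.973, -0.231, -0.0], [-0.231, -0.973, 0.01], [-0.003, -0.01, -1.0]]
wrist_force: [-0.2, -1.0, 0.1]
opening: 0.0883
1.85 [ 0.50587933 -0.02447324  0.35015468] [[ 9.72878882e-01 -2.31314619e-01 -4.78105979e-04]
 [-2.31298578e-01 -9.72831972e-01  9.94595941e-03]
 [-2.76576259e-03 -9.56562863e-03 -9.99950423e-01]] [ -5.94257312  -5.87280114 105.15415037   0.57131311  80.80534921
  97.34005644]
```

View pics/w0b.png

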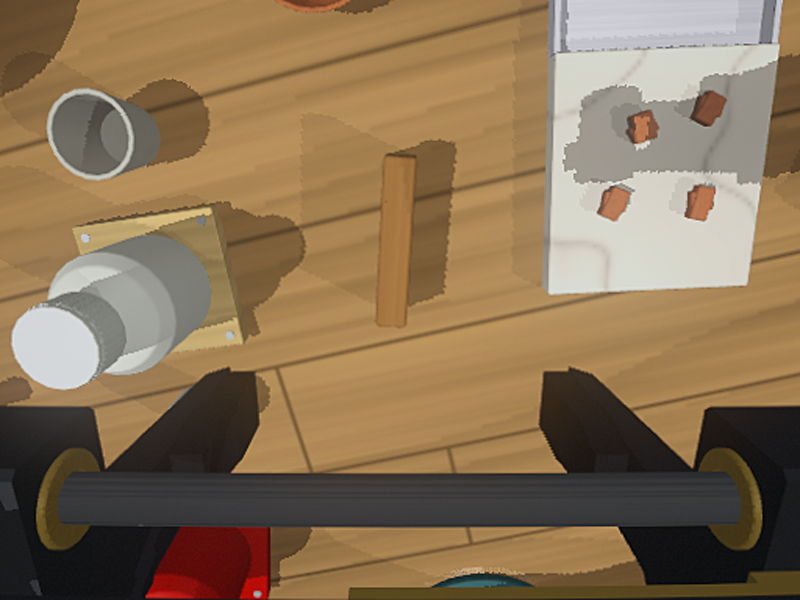

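The wrist view shows:
- Scraper top corners at (386,155), (417,156), (407,327) and (376,325).
- Slab top corners at (555,52), (778,44), (747,285) and (548,293).
- Cap top centre at about (57,346).
- Chips at (643,127), (709,108), (614,202) and (701,202).

Run:
```python
from h import *
import json
np.set_printoptions(precision=4,suppress=True)
st=json.load(open('w0.json'))
f=lambda l,z:px2w('wrist',[(u*.64,v*.64) for u,v in l],z,st)
def rep(n,p):
    print(n,p[:,:2].tolist() and p[:,:2],'c',p[:,:2].mean(0))
    for i in range(len(p)):
        d=p[(i+1)%len(p)]-p[i]; print('  ',np.linalg.norm(d),np.degrees(np.arctan2(d[1],d[0])))
rep('slab',f([(555,52),(778,44),(747,285),(548,293)],.024))
rep('scr',f([(386,155),(417,156),(407,327),(376,325)],.06))
print(f([(643,127),(709,108),(614,202),(701,202)],.033))
p=f([(57,347),(11,343),(102,350),(60,305),(54,389)],.169);print(p)
print('cradle');rep('cr',f([(75,227),(213,206),(244,345)],.018))
```

```text
slab [[ 0.62   -0.1755]
 [ 0.5866 -0.3502]
 [ 0.3912 -0.3156]
 [ 0.425  -0.1394]] c [ 0.5057 -0.2452]
   0.17785233060461297 -100.82138574515315
   0.19847846213895157 169.96003854289833
   0.1793219896649402 79.12879840188582
   0.19830795137785764 -10.463910594760726
scr [[ 0.5746 -0.028 ]
 [ 0.5684 -0.0508]
 [ 0.4351 -0.0118]
 [ 0.4428  0.0131]] c [ 0.5052 -0.0194]
   0.02371927894272154 -105.20272297587638
   0.13886932994710904 163.67842051175367
   0.02611557590433516 72.83020351357251
   0.1380403996942709 -17.316938512104148
[[ 0.5482 -0.2335  0.033 ]
 [ 0.5508 -0.287   0.033 ]
 [ 0.4938 -0.2034  0.033 ]
 [ 0.4772 -0.2751  0.033 ]]
[[0.5111 0.2008 0.169 ]
 [0.5205 0.2294 0.169 ]
 [0.5025 0.1729 0.169 ]
 [0.5367 0.187  0.169 ]
 [0.4841 0.2155 0.169 ]]
cradle
cr [[0.5797 0.2572]
 [0.5679 0.1303]
 [0.4381 0.1448]] c [0.5286 0.1774]
   0.1274566223845266 -95.32610278453716
   0.130628785452412 173.61224086311685
   0.1808095542053612 38.425704889872165
```

```bash
cat > d.py <<'E'
import sys
from h import *
from scipy.spatial.transform import Rotation as Rn
# target: x y z yaw(of tool x axis, deg)
x,y,z,w=map(float,sys.argv[1:5]); st=arm.state(); w=np.radians(w)
T=np.array([[np.cos(w),np.sin(w),0],[np.sin(w),-np.cos(w),0],[0,0,-1]])
r=Rn.from_matrix(T@np.array(st['tool_rot']).T).as_rotvec(degrees=True)/6
print('t',round(st['time'],2),'turn',r.round(3),'shift',(np.array([x,y,z])-st['tcp_pos']).round(4),'F',np.round(st['wrist_force'],1),'op',round(st['opening'],4),'j',np.round(st['joint_pos'],0))
E
python3 -m inch '[[-0.1,0,-0.57,0,0.005,-0.05,-1],[0,0,0,0,0,-0.05,-1],[0,0,0,0,0,-0.05,-1],[0,0,0,0,0,-0.05,-1],[0,0,0,0,0,0,-1]]'
python3 d.py .505 -.0195 .045 -16.8
python3 - <<'E'
from h import *
import json
st=arm.state(); a=snap('wrist','w1.png')
json.dump({k:np.array(st[k]).tolist() for k in('tcp_pos','tool_rot')},open('w1.json','w'))
print(w2px('wrist',[[.505,-.0195,.06],[.5718,-.0397,.06]],st))
E
```

```text
time: 2.52
tcp_pos: [0.5022, -0.0277, 0.146]
tool_rot: [[0.953, -0.303, 0.002], [-0.303, -0.953, -0.002], [0.003, 0.002, -1.0]]
wrist_force: [0.3, -0.9, -0.4]
opening: 0.0882
t 2.52 turn [0.022 0.022 0.136] shift [ 0.0028  0.0082 -0.101 ] F [ 0.3 -0.9 -0.4] op 0.0882 j [ -6.   2. 119.  -0.  58. 102.]
[[242.51680239 211.32350204]
 [239.60943268 103.06568791]]
```

View pics/w1.png

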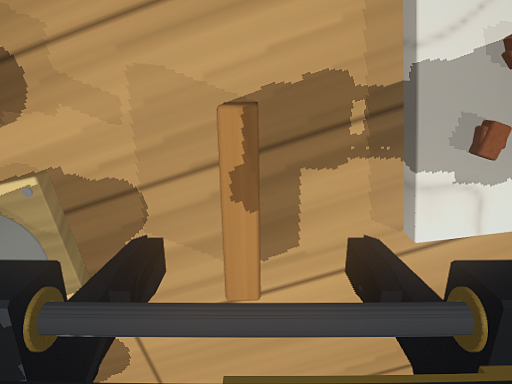

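The scraper's far edge is at (219–258,104) and its midline at row 211 is about 241, within 2 px of prediction. I'll descend and grip.

```bash
python3 -m inch '[[0,0,0.14,0.003,0.008,-0.04,-1],[0,0,0,0,0,-0.04,-1],[0,0,0,0,0,-0.018,-1],[0,0,0,0,0,0,-1]]'; python3 d.py .505 -.0195 .045 -16.8
```

```text
time: 3.08
tcp_pos: [0.5183, -0.024, 0.0616]
tool_rot: [[0.956, -0.293, 0.03], [-0.293, -0.956, -0.005], [0.03, -0.004, -1.0]]
wrist_force: [-0.5, 1.2, 0.2]
opening: 0.0883
t 3.08 turn [0.051 0.284 0.037] shift [-0.0133  0.0045 -0.0166] F [-0.5  1.2  0.2] op 0.0883 j [ -5.  10. 122.  -0.  47. 102.]
```

```bash
python3 -m inch '[[0.05,0.28,0.04,-0.013,0.0045,0,-1],[0,0,0,0,0,0,-1]]'; python3 d.py .505 -.0195 .045 -16.8
```

```text
time: 3.32
tcp_pos: [0.5078, -0.0201, 0.0661]
tool_rot: [[0.957, -0.289, 0.005], [-0.289, -0.957, -0.0], [0.005, -0.001, -1.0]]
wrist_force: [-0.7, 1.1, 0.1]
opening: 0.088
t 3.33 turn [0.003 0.051 0.003] shift [-0.0028  0.0006 -0.0211] F [-0.7  1.1  0.1] op 0.088 j [ -5.   9. 122.   0.  49. 102.]
```

```bash
python3 -m inch '[[0,0.05,0,-0.003,0,-0.011,-1],[0,0,0,0,0,-0.011,-1],[0,0,0,0,0,0,-1]]'; python3 d.py .505 -.0195 .045 -16.8
```

```text
time: 3.7
tcp_pos: [0.5057, -0.0202, 0.0444]
tool_rot: [[0.957, -0.289, 0.003], [-0.289, -0.957, -0.001], [0.003, -0.0, -1.0]]
wrist_force: [-0.1, -0.2, -0.8]
opening: 0.0881
t 3.7 turn [0.007 0.03  0.001] shift [-0.0007  0.0007  0.0006] F [-0.1 -0.2 -0.8] op 0.0881 j [ -5.  11. 123.  -0.  46. 102.]
```

```bash
python3 -m inch '[[0,0.03,0,0,0,0,1],[0,0,0,0,0,0,1],[0,0,0,0,0,0,1],[0,0,0,0,0,0,1],[0,0,0,0,0,0,1]]' 40; python3 d.py .505 -.0195 .045 -16.8
```

```text
time: 4.32
tcp_pos: [0.5059, -0.0201, 0.0442]
tool_rot: [[0.957, -0.289, -0.001], [-0.289, -0.957, -0.001], [-0.0, 0.001, -1.0]]
wrist_force: [-0.3, 0.6, 0.5]
opening: 0.0403
t 4.33 turn [ 0.006 -0.005  0.   ] shift [-0.0009  0.0006  0.0008] F [-0.3  0.6  0.5] op 0.0403 j [ -5.  11. 123.  -0.  46. 102.]
```

Still closing.

```bash
python3 -m inch '[[0,0,0,0,0,0,1],[0,0,0,0,0,0,1],[0,0,0,0,0,0,1]]'; python3 d.py .505 -.0195 .045 -16.8;  python3 -m inch '[[0,0,0,0,0,0.02,1],[0,0,0,0,0,0.02,1],[0,0,0,0,0,0.02,1],[0,0,0,0,0,0,1],[0,0,0,0,0,0,1]]'; python3 d.py .505 -.0195 .11 -16.8
```

```text
time: 4.7
tcp_pos: [0.5061, -0.02, 0.0444]
tool_rot: [[0.957, -0.289, 0.0], [-0.289, -0.957, -0.001], [0.0, 0.0, -1.0]]
wrist_force: [-0.2, 0.4, -0.6]
opening: 0.0257
t 4.7 turn [0.005 0.    0.001] shift [-0.0011  0.0005  0.0006] F [-0.2  0.4 -0.6] op 0.0257 j [ -5.  11. 123.  -0.  46. 102.]
time: 5.32
tcp_pos: [0.5027, -0.0201, 0.1028]
tool_rot: [[0.957, -0.289, -0.007], [-0.289, -0.957, -0.001], [-0.006, 0.002, -1.0]]
wrist_force: [-0.6, -0.4, -1.7]
opening: 0.0254
t 5.33 turn [ 0.005 -0.063 -0.002] shift [0.0023 0.0006 0.0072] F [-0.6 -0.4 -1.7] op 0.0254 j [ -5.   6. 121.  -0.  54. 102.]
```

```bash
python3 -m inch '[[0,0,1,-0.004,-0.013,0.003,1],[0,0,1,-0.004,-0.013,0.003,1],[0,0,1,-0.004,-0.013,0.003,1],[0,0,1,-0.004,-0.013,0.003,1],[0,0,1,-0.004,-0.013,0.003,1]]'
python3 -m inch '[[0,0,1,-0.004,-0.013,0.003,1],[0,0,1,-0.004,-0.013,0.003,1],[0,0,1,-0.004,-0.013,0.003,1],[0,0,1,-0.004,-0.013,0,1],[0,0,1,-0.004,-0.013,0,1]]'
python3 -m inch '[[0,0,1,-0.004,-0.013,0,1],[0,0,1,-0.004,-0.013,0,1],[0,0,1,-0.004,-0.013,0,1],[0,0,0.5,-0.004,-0.013,0,1],[0,0,0,0,0,0,1]]'
python3 d.py .440 -.231 .10 79.6
```

```text
time: 5.95
tcp_pos: [0.4776, -0.0854, 0.1111]
tool_rot: [[0.969, 0.247, -0.017], [0.247, -0.969, -0.004], [-0.017, 0.0, -1.0]]
wrist_force: [0.4, -0.0, -2.2]
opening: 0.0253
time: 6.58
tcp_pos: [0.4524, -0.1513, 0.1136]
tool_rot: [[0.703, 0.711, -0.023], [0.711, -0.703, -0.012], [-0.025, -0.008, -1.0]]
wrist_force: [0.0, -0.6, -1.3]
opening: 0.0255
time: 7.2
tcp_pos: [0.4312, -0.2035, 0.1067]
tool_rot: [[0.391, 0.92, -0.028], [0.92, -0.391, -0.016], [-0.025, -0.02, -0.999]]
wrist_force: [-0.1, 0.4, -1.4]
opening: 0.0255
t 7.2 turn [ 0.179 -0.252  2.104] shift [ 0.0088 -0.0275 -0.0067] F [-0.1  0.4 -1.4] op 0.0255 j [-27.   3. 123.  -2.  55.  -3.]
```

```bash
python3 -m inch '[[0.1,-0.13,0.9,0.004,-0.012,0,1],[0.1,-0.13,0.9,0.004,-0.012,0,1],[0,0,0.4,0,-0.003,0,1],[0,0,0,0,0,0,1]]'
python3 d.py .440 -.231 .075 79.6
```

```text
time: 7.7
tcp_pos: [0.4379, -0.2283, 0.1032]
tool_rot: [[0.168, 0.986, -0.004], [0.986, -0.168, 0.007], [0.006, -0.005, -1.0]]
wrist_force: [-1.1, 0.3, -2.1]
opening: 0.0256
t 7.7 turn [-0.069 -0.039 -0.121] shift [ 0.0021 -0.0027 -0.0282] F [-1.1  0.3 -2.1] op 0.0256 j [-31.   5. 122.   0.  54. -21.]
```

```bash
python3 -m inch '[[-0.07,-0.04,-0.12,0.002,-0.003,-0.014,1],[0,0,0,0,0,-0.011,1],[0,0,0,0,0,0,1],[0,0,0,0,0,0,1]]'
python3 d.py .440 -.231 .0695 79.6
python3 - <<'E'
from h import *
a=snap('wrist','w2.png');b=snap('scene','s2.png')
b=cv2.resize(b[140:260,100:260],(512,384))
cv2.imwrite('pics/w2b.png',cv2.cvtColor(np.vstack([cv2.resize(a,(400,300)),cv2.resize(b,(400,300))]),cv2.COLOR_RGB2BGR))
E
```

```text
time: 8.2
tcp_pos: [0.4391, -0.2297, 0.0748]
tool_rot: [[0.183, 0.983, -0.002], [0.983, -0.183, 0.001], [0.001, -0.002, -1.0]]
wrist_force: [0.1, -0.2, -2.5]
opening: 0.0258
t 8.2 turn [-0.012 -0.021  0.021] shift [ 0.0009 -0.0013 -0.0053] F [ 0.1 -0.2 -2.5] op 0.0258 j [-30.   7. 123.  -0.  50. -20.]
```

View pics/w2b.png

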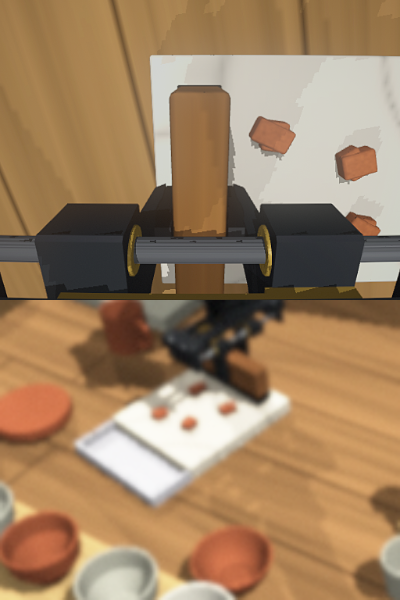

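The scraper is over the near end of the slab with all the chips ahead of it. I'll lower it to contact.

```bash
python3 -m inch '[[0,0,0,0.001,-0.001,-0.004,1],[0,0,0,0,0,0,1]]'
python3 -m inch '[[0,0,0,0,0,-0.002,1],[0,0,0,0,0,0,1]]'
python3 d.py .440 -.231 .0684 79.6
```

```text
time: 8.55
tcp_pos: [0.4408, -0.2312, 0.0715]
tool_rot: [[0.183, 0.983, -0.001], [0.983, -0.183, 0.0], [0.0, -0.001, -1.0]]
wrist_force: [0.2, -0.5, -1.4]
opening: 0.0255
time: 8.8
tcp_pos: [0.441, -0.2314, 0.0696]
tool_rot: [[0.183, 0.983, -0.0], [0.983, -0.183, 0.0], [-0.0, -0.0, -1.0]]
wrist_force: [-0.7, 0.0, -2.1]
opening: 0.0256
t 8.8 turn [-0.    -0.001  0.024] shift [-0.001   0.0004 -0.0012] F [-0.7  0.  -2.1] op 0.0256 j [-31.   8. 123.  -0.  49. -20.]
```

```bash
python3 -m inch '[[0,0,0,0.007,-0.0013,-0.0005,1],[0,0,0,0.01,-0.0018,0,1],[0,0,0,0.01,-0.0018,0,1],[0,0,0,0.01,-0.0018,0,1],[0,0,0,0,0,0,1]]'
python3 d.py .600 -.260 .069 79.6
```

```text
time: 9.43
tcp_pos: [0.4817, -0.2389, 0.0694]
tool_rot: [[0.183, 0.983, 0.001], [0.983, -0.183, -0.001], [-0.0, 0.001, -1.0]]
wrist_force: [0.4, -0.0, -1.7]
opening: 0.026
t 9.43 turn [0.006 0.011 0.023] shift [ 0.1183 -0.0211 -0.0004] F [ 0.4 -0.  -1.7] op 0.026 j [-29.  12. 118.   0.  50. -19.]
```

```bash
python3 -m inch '[[0,0,0,0.01,-0.0018,-0.0005,1],[0,0,0,0.01,-0.0018,0,1],[0,0,0,0.01,-0.0018,0,1],[0,0,0,0.01,-0.0018,0,1],[0,0,0,0,0,0,1]]'
python3 d.py .600 -.260 .069 79.6
python3 - <<'E'
from h import *
a=snap('wrist','w3.png')
E
```

```text
time: 10.05
tcp_pos: [0.5245, -0.2465, 0.0686]
tool_rot: [[0.183, 0.983, 0.001], [0.983, -0.183, -0.0], [-0.0, 0.001, -1.0]]
wrist_force: [0.1, -0.3, -2.1]
opening: 0.0256
t 10.05 turn [0.003 0.007 0.022] shift [ 0.0755 -0.0135  0.0004] F [ 0.1 -0.3 -2.1] op 0.0256 j [-28.  16. 113.   0.  51. -17.]
```

View pics/w3.png

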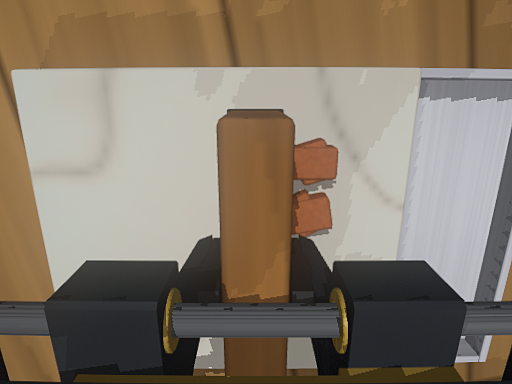

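Chips ride ahead of the block at (315,160) and (312,213), and the slab behind it is clean. I'll continue over the edge.

```bash
python3 -m inch '[[0,0,0,0.01,-0.0018,0.0003,1],[0,0,0,0.01,-0.0018,0,1],[0,0,0,0.01,-0.0018,0,1],[0,0,0,0.01,-0.0018,0,1],[0,0,0,0,0,0,1]]'
python3 d.py .600 -.260 .069 79.6
python3 -m inch '[[0,0,0,0.01,-0.0018,0.0003,1],[0,0,0,0.01,-0.0018,0,1],[0,0,0,0.01,-0.0018,0,1],[0,0,0,0.004,-0.0007,0,1],[0,0,0,0,0,0,1]]'
python3 d.py .600 -.260 .069 79.6
python3 - <<'E'
from h import *
a=snap('wrist','w4.png');b=snap('scene','s4.png')
b=b[140:260,100:260]
cv2.imwrite('pics/w4b.png',cv2.cvtColor(np.vstack([cv2.resize(a,(400,300)),cv2.resize(b,(400,300))]),cv2.COLOR_RGB2BGR))
E
```

```text
time: 10.72
tcp_pos: [0.5659, -0.2538, 0.0686]
tool_rot: [[0.183, 0.983, -0.001], [0.983, -0.183, 0.0], [0.0, -0.001, -1.0]]
wrist_force: [0.3, 0.4, -1.1]
opening: 0.0257
t 10.72 turn [-0.002 -0.006  0.024] shift [ 0.0341 -0.0062  0.0004] F [ 0.3  0.4 -1.1] op 0.0257 j [-26.  20. 108.  -0.  52. -16.]
time: 11.35
tcp_pos: [0.6018, -0.2602, 0.0685]
tool_rot: [[0.183, 0.983, -0.001], [0.983, -0.183, 0.001], [0.0, -0.001, -1.0]]
wrist_force: [-0.2, -0.1, -1.2]
opening: 0.0257
t 11.35 turn [-0.005 -0.011  0.022] shift [-0.0018  0.0002  0.0005] F [-0.2 -0.1 -1.2] op 0.0257 j [-26.  23. 103.  -0.  54. -15.]
```

View pics/w4b.png

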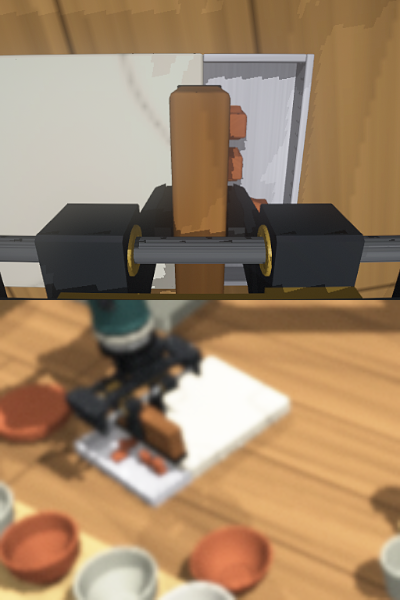

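The chips look to be in the trough. I'll push a little further, lift, and check.

```bash
python3 -m inch '[[0,0,0,0.007,-0.0013,0.001,1],[0,0,0,0,0,0.01,1],[0,0,0,-0.02,0.003,0.03,1],[0,0,0,-0.02,0.003,0.03,1],[0,0,0,-0.03,0.02,0.02,1]]'
python3 -m inch '[[0,0,-1,-0.01,0.025,0.005,1],[0,0,-1,-0.005,0.025,0.002,1],[0,0,-1,-0.005,0.025,0.002,1],[0,0,-1,-0.003,0.02,0.002,1],[0,0,-1,0,0.02,0.002,1]]'
python3 -m inch '[[0,0,-1,0,0.015,0.002,1],[0,0,-1,0,0.015,0.002,1],[0,0,-1,0,0.01,0.002,1],[0,0,-1,0,0.01,0.002,1],[0,0,-1,0,0.01,0.002,1]]'
python3 d.py .506 -.020 .10 -16.8
python3 - <<'E'
from h import *
b=snap('scene','s5.png');t=snap('top','t5.png')
b=b[150:230,110:230]; t=t[150:240,290:360]
cv2.imwrite('pics/s5b.png',cv2.cvtColor(np.hstack([cv2.resize(b,(450,300),interpolation=cv2.INTER_CUBIC),cv2.resize(t,(233,300),interpolation=cv2.INTER_CUBIC)]),cv2.COLOR_RGB2BGR))
E
```

```text
time: 12.08
tcp_pos: [0.5376, -0.2355, 0.1619]
tool_rot: [[0.183, 0.983, -0.003], [0.983, -0.183, 0.001], [0.001, -0.003, -1.0]]
wrist_force: [0.1, 0.2, -1.0]
opening: 0.0258
time: 12.7
tcp_pos: [0.5133, -0.1185, 0.1831]
tool_rot: [[0.665, 0.747, 0.006], [0.747, -0.665, -0.003], [0.001, 0.007, -1.0]]
wrist_force: [0.3, -0.7, -1.5]
opening: 0.0254
time: 13.32
tcp_pos: [0.5134, -0.0557, 0.1985]
tool_rot: [[0.955, 0.298, 0.009], [0.298, -0.955, -0.008], [0.006, 0.01, -1.0]]
wrist_force: [-0.2, -0.6, -1.7]
opening: 0.0261
t 13.32 turn [ 0.101  0.058 -5.689] shift [-0.0074  0.0357 -0.0985] F [-0.2 -0.6 -1.7] op 0.0261 j [ -9.   0. 115.  -0.  64.  64.]
```

View pics/s5b.png

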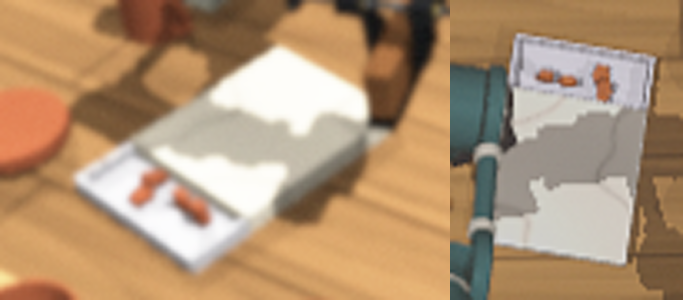

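The slab is clear and all four chips lie in the trough. Next I stand the scraper back where it was.

```bash
python3 -m inch '[[0,0,-1,-0.001,0.007,-0.015,1],[0,0,-1,-0.001,0.006,-0.015,1],[0,0,-1,-0.001,0.006,-0.015,1],[0,0,-1,-0.001,0.006,-0.015,1],[0,0,-1,-0.001,0.004,-0.015,1]]'
python3 -m inch '[[0,0,-0.5,0,0,-0.01,1],[0,0,0,0,0,0,1],[0,0,0,0,0,0,1]]'
python3 d.py .506 -.020 .0444 -16.8
```

```text
time: 14.05
tcp_pos: [0.5105, -0.0279, 0.1262]
tool_rot: [[0.975, -0.22, 0.011], [-0.22, -0.975, -0.016], [0.014, 0.014, -1.0]]
wrist_force: [0.2, 0.9, -2.2]
opening: 0.0256
time: 14.42
tcp_pos: [0.5098, -0.0286, 0.1158]
tool_rot: [[0.964, -0.266, 0.009], [-0.266, -0.964, -0.017], [0.013, 0.014, -1.0]]
wrist_force: [-0.4, -0.2, -2.1]
opening: 0.0258
t 14.43 turn [ 0.165  0.081 -0.225] shift [-0.0038  0.0086 -0.0714] F [-0.4 -0.2 -2.1] op 0.0258 j [ -5.   5. 120.  -1.  54. 101.]
```

```bash
python3 -m inch '[[0.16,0.08,-0.22,-0.004,0.008,-0.02,1],[0,0,0,0,0,-0.02,1],[0,0,0,0,0,-0.015,1],[0,0,0,0,0,0,1],[0,0,0,0,0,0,1]]'
python3 d.py .506 -.020 .0444 -16.8
```

```text
time: 15.05
tcp_pos: [0.5056, -0.0197, 0.0583]
tool_rot: [[0.957, -0.289, 0.0], [-0.289, -0.957, 0.002], [-0.0, -0.002, -1.0]]
wrist_force: [1.6, 0.7, -1.5]
opening: 0.0257
t 15.05 turn [-0.018  0.004  0.004] shift [ 0.0004 -0.0003 -0.0139] F [ 1.6  0.7 -1.5] op 0.0257 j [ -5.  10. 122.   0.  48. 102.]
```

```bash
python3 -m inch '[[-0.02,0,0,0,0,-0.007,1],[0,0,0,0,0,-0.004,1],[0,0,0,0,0,0,1],[0,0,0,0,0,-0.0015,1],[0,0,0,0,0,0,1]]'
python3 d.py .506 -.020 .0444 -16.8
```

```text
time: 15.68
tcp_pos: [0.507, -0.0198, 0.0465]
tool_rot: [[0.957, -0.289, 0.003], [-0.289, -0.957, -0.001], [0.003, -0.001, -1.0]]
wrist_force: [0.3, 0.3, -2.0]
opening: 0.0253
t 15.68 turn [0.005 0.033 0.004] shift [-0.001  -0.0002 -0.0021] F [ 0.3  0.3 -2. ] op 0.0253 j [ -5.  11. 123.  -0.  46. 102.]
```

```bash
python3 -m inch '[[0,0.03,0,0,0,-0.0015,1],[0,0,0,0,0,0,1],[0,0,0,0,0,-0.001,1],[0,0,0,0,0,0,1]]'
python3 d.py .506 -.020 .0444 -16.8
```

```text
time: 16.18
tcp_pos: [0.5075, -0.0198, 0.0444]
tool_rot: [[0.957, -0.289, 0.001], [-0.289, -0.957, -0.001], [0.001, 0.0, -1.0]]
wrist_force: [-0.3, -0.3, -0.6]
opening: 0.0254
t 16.18 turn [0.006 0.01  0.004] shift [-0.0015 -0.0002 -0.    ] F [-0.3 -0.3 -0.6] op 0.0254 j [ -5.  11. 123.  -0.  46. 102.]
```

```bash
python3 -m inch '[[0,0,0,0,0,-0.0005,0.5],[0,0,0,0,0,0,-0.2],[0,0,0,0,0,0,-1],[0,0,0,0,0,0,-1],[0,0,0,0,0,0,-1]]'
python3 -m inch '[[0,0,0,0,0,0,-1],[0,0,0,0,0,0,-1],[0,0,0,0,0,0,-1]]'
python3 d.py .506 -.020 .0444 -16.8
```

```text
time: 16.8
tcp_pos: [0.5083, -0.0199, 0.0446]
tool_rot: [[0.957, -0.289, 0.003], [-0.289, -0.957, -0.001], [0.003, -0.0, -1.0]]
wrist_force: [-1.2, -0.4, 0.4]
opening: 0.0637
time: 17.18
tcp_pos: [0.5083, -0.0199, 0.0445]
tool_rot: [[0.957, -0.29, 0.003], [-0.29, -0.957, -0.001], [0.003, -0.0, -1.0]]
wrist_force: [0.6, -0.4, -0.6]
opening: 0.0881
t 17.18 turn [0.007 0.025 0.005] shift [-0.0023 -0.0001 -0.0001] F [ 0.6 -0.4 -0.6] op 0.0881 j [ -5.  11. 123.  -0.  46. 102.]
```

```bash
python3 -m inch '[[0,0.02,0,-0.001,0,0.03,-1],[0,0,0,0,0,0.05,-1],[0,0,0,0,0,0.05,-1],[0,0,0,0,0,0.05,-1],[0,0,0,0,0,0.03,-1]]'
python3 -m inch '[[0,0,0.4,0,0.04,0.01,-1],[0,0,0.4,0,0.045,0.01,-1],[0,0,0.4,0,0.045,0,-1],[0,0,0.4,0,0.045,0,-1],[0,0,0.4,0,0.03,0,-1]]'
python3 -m inch '[[0,0,0,0,0,0,-1],[0,0,0,0,0,0,-1]]'
python3 d.py .511 .2005 .28 -5
python3 - <<'E'
from h import *
import json
st=arm.state(); a=snap('wrist','w6.png')
json.dump({k:np.array(st[k]).tolist() for k in('tcp_pos','tool_rot')},open('w6.json','w'))
print(w2px('wrist',[[.511,.2005,.169],[.505,-.0195,.06]],st))
E
```

```text
time: 17.8
tcp_pos: [0.5026, -0.0195, 0.2568]
tool_rot: [[0.957, -0.29, -0.008], [-0.29, -0.957, 0.0], [-0.008, 0.002, -1.0]]
wrist_force: [0.4, -0.5, -0.6]
opening: 0.0882
time: 18.42
tcp_pos: [0.5045, 0.1891, 0.2831]
tool_rot: [[0.997, -0.083, 0.003], [-0.083, -0.997, -0.0], [0.003, -0.0, -1.0]]
wrist_force: [0.3, -0.1, 0.2]
opening: 0.0881
time: 18.68
tcp_pos: [0.504, 0.1902, 0.2828]
tool_rot: [[0.997, -0.08, 0.002], [-0.08, -0.997, -0.001], [0.002, 0.001, -1.0]]
wrist_force: [0.1, -0.5, 0.5]
opening: 0.0879
t 18.68 turn [ 0.007  0.02  -0.065] shift [ 0.007   0.0103 -0.0028] F [ 0.1 -0.5  0.5] op 0.0879 j [ 18.  -1. 107.  -0.  73. 113.]
[[240.82222759 191.07242128]
 [453.00686695 151.27931355]]
```

View pics/w6.png

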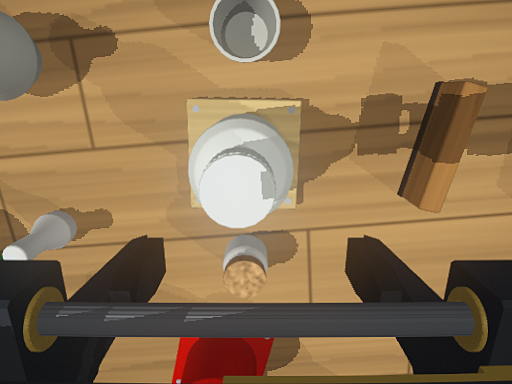

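The cap disc is centred at about (237,189), versus (241,191) predicted, so I refine the cap to (0.512,0.203). The scraper stands upright at (443,145). I'll align and descend.

```bash
python3 -m inch '[[0,0,0,0.008,0.0125,-0.02,-1],[0,0,0,0,0,-0.02,-1],[0,0,0,0,0,-0.02,-1],[0,0,0,0,0,0,-1],[0,0,0,0,0,0,-1]]'
python3 d.py .512 .203 .157 -5
```

```text
time: 19.35
tcp_pos: [0.5133, 0.2004, 0.2168]
tool_rot: [[0.996, -0.088, 0.0], [-0.088, -0.996, -0.001], [0.0, 0.001, -1.0]]
wrist_force: [1.0, 0.1, 0.0]
opening: 0.0884
t 19.35 turn [0.011 0.001 0.009] shift [-0.0013  0.0026 -0.0598] F [1.  0.1 0. ] op 0.0884 j [ 19.   4. 110.  -0.  66. 114.]
```

```bash
python3 -m inch '[[0,0,0,-0.001,0.0026,-0.02,-1],[0,0,0,0,0,-0.02,-1],[0,0,0,0,0,-0.012,-1],[0,0,0,0,0,0,-1],[0,0,0,0,0,0,-1]]'
python3 d.py .512 .203 .157 -5
```

```text
time: 19.98
tcp_pos: [0.5158, 0.2036, 0.1677]
tool_rot: [[0.996, -0.09, 0.008], [-0.09, -0.996, 0.001], [0.007, -0.002, -1.0]]
wrist_force: [-0.4, 0.4, 0.7]
opening: 0.0879
t 19.98 turn [-0.013  0.072  0.026] shift [-0.0038 -0.0006 -0.0107] F [-0.4  0.4  0.7] op 0.0879 j [ 19.   6. 113.  -0.  61. 114.]
```

```bash
python3 -m inch '[[-0.01,0.07,0,-0.004,-0.0006,-0.006,-1],[0,0,0,0,0,-0.004,-1],[0,0,0,0,0,0,-1]]'
python3 d.py .512 .203 .157 -5; python3 -m inch '[[0,0,0,0,0,0,0.3],[0,0,0,0,0,0,0.3],[0,0,0,0,0,0,0.3],[0,0,0,0,0,0,0.3],[0,0,0,0,0,0,0.3]]' 8;python3 d.py .512 .203 .157 -5
```

```text
time: 20.35
tcp_pos: [0.5124, 0.2033, 0.1587]
tool_rot: [[0.996, -0.09, 0.002], [-0.09, -0.996, 0.001], [0.002, -0.001, -1.0]]
wrist_force: [-0.3, -0.2, -0.5]
opening: 0.0886
t 20.35 turn [-0.011  0.021  0.026] shift [-0.0004 -0.0003 -0.0017] F [-0.3 -0.2 -0.5] op 0.0886 j [ 19.   7. 113.   0.  60. 114.]
time: 20.98
tcp_pos: [0.5126, 0.2033, 0.159]
tool_rot: [[0.996, -0.09, 0.003], [-0.09, -0.996, 0.001], [0.003, -0.001, -1.0]]
wrist_force: [-0.3, 0.3, -0.6]
opening: 0.0587
t 20.98 turn [-0.012  0.026  0.026] shift [-0.0006 -0.0003 -0.002 ] F [-0.3  0.3 -0.6] op 0.0587 j [ 19.   7. 113.   0.  60. 114.]
```

```bash
python3 -m inch '[[0,0,0,0,0,0,1],[0,0,0,0,0,0,1]]' 15;python3 d.py .512 .203 .157 -5;  python3 -m inch '[[0,0.02,0,0,0,0,1],[0,0,0,0,0,0,1]]' 45;python3 d.py .512 .203 .157 -5
```

```text
time: 21.22
tcp_pos: [0.5126, 0.2033, 0.159]
tool_rot: [[0.996, -0.09, 0.003], [-0.09, -0.996, 0.001], [0.003, -0.002, -1.0]]
wrist_force: [-0.7, -0.4, -0.4]
opening: 0.0584
t 21.23 turn [-0.012  0.027  0.026] shift [-0.0006 -0.0003 -0.002 ] F [-0.7 -0.4 -0.4] op 0.0584 j [ 19.   7. 113.   0.  60. 114.]
time: 21.48
tcp_pos: [0.5126, 0.2033, 0.159]
tool_rot: [[0.996, -0.09, 0.001], [-0.09, -0.996, 0.001], [0.0, -0.001, -1.0]]
wrist_force: [0.5, 0.1, 0.3]
opening: 0.0578
t 21.48 turn [-0.011  0.005  0.026] shift [-0.0006 -0.0003 -0.002 ] F [0.5 0.1 0.3] op 0.0578 j [ 19.   7. 113.   0.  60. 114.]
```

Gripped at 58 mm with no side load. I press down 6.5 mm.

```bash
python3 -m inch '[[0,0,0,0,0,-0.003,1],[0,0,0,0,0,-0.003,1],[0,0,0,0,0,0,1]]' 50;python3 d.py .5126 .2033 .1525 -5
```

```text
time: 21.85
tcp_pos: [0.5127, 0.2033, 0.1547]
tool_rot: [[0.996, -0.09, 0.001], [-0.09, -0.996, 0.001], [0.001, -0.001, -1.0]]
wrist_force: [-2.6, -0.4, 5.9]
opening: 0.0574
t 21.85 turn [-0.011  0.006  0.025] shift [-0.0001  0.     -0.0022] F [-2.6 -0.4  5.9] op 0.0574 j [ 19.   7. 113.   0.  60. 114.]
```

```bash
python3 -m inch '[[0,0,0,0,0,-0.003,1],[0,0,0,0,0,0,1]]';python3 d.py .5126 .2033 .1525 -5
```

```text
time: 22.1
tcp_pos: [0.5128, 0.2033, 0.1534]
tool_rot: [[0.996, -0.09, 0.001], [-0.09, -0.996, 0.001], [0.001, -0.001, -1.0]]
wrist_force: [-2.6, -1.7, 7.2]
opening: 0.0576
t 22.1 turn [-0.012  0.008  0.025] shift [-0.0002 -0.     -0.0009] F [-2.6 -1.7  7.2] op 0.0576 j [ 19.   7. 113.   0.  59. 114.]
```

```bash
python3 -m inch '[[0,0,0,0,0,-0.0025,1],[0,0,1,0,0,-0.0013,1],[0,0,1,0,0,-0.0013,1]]';python3 d.py .5126 .2033 .1525 70; python3 -c "
from cell import arm;print(arm.state()['ft_torque'])"
```

```text
time: 22.48
tcp_pos: [0.514, 0.2042, 0.1518]
tool_rot: [[0.992, 0.125, 0.004], [0.125, -0.992, 0.004], [0.004, -0.003, -1.0]]
wrist_force: [-2.8, -0.7, 8.0]
opening: 0.0577
t 22.48 turn [-0.049  0.012 10.47 ] shift [-0.0014 -0.0009  0.0007] F [-2.8 -0.7  8. ] op 0.0577 j [ 19.   7. 113.   0.  59. 102.]
[-0.07987801  0.3647049  -0.03123158]
```

```bash
python3 -m inch '[[-0.05,0,1,-0.0014,-0.0009,-0.0005,1],[0,0,1,0,0,-0.001,1],[0,0,1,0,0,-0.001,1]]';python3 d.py .5126 .2033 .1525 75; python3 -c "
from cell import arm;print(arm.state()['ft_torque'])"
```

```text
time: 22.85
tcp_pos: [0.5145, 0.2053, 0.1534]
tool_rot: [[0.901, 0.434, 0.008], [0.434, -0.901, 0.004], [0.009, -0.001, -1.0]]
wrist_force: [-4.3, 0.5, 6.8]
opening: 0.0574
t 22.85 turn [-0.073  0.052  8.212] shift [-0.0019 -0.002  -0.0009] F [-4.3  0.5  6.8] op 0.0574 j [ 19.   7. 113.   0.  59.  83.]
[ 0.01456749  0.75537585 -0.08046683]
```

```bash
python3 -m inch '[[-0.07,0.05,1,-0.0019,-0.002,-0.0025,1],[0,0,1,0,-0.0005,-0.0015,1],[0,0,1,-0.0005,-0.0005,-0.0012,1]]';python3 d.py .5126 .2033 .1525 75; python3 -c "
from cell import arm;print(arm.state()['ft_torque'])"
```

```text
time: 23.22
tcp_pos: [0.5142, 0.206, 0.1526]
tool_rot: [[0.717, 0.697, 0.007], [0.697, -0.717, 0.007], [0.01, 0.0, -1.0]]
wrist_force: [-3.5, 0.7, 7.5]
opening: 0.0579
t 23.23 turn [-0.083  0.051  5.129] shift [-0.0016 -0.0027 -0.0001] F [-3.5  0.7  7.5] op 0.0579 j [ 19.   7. 113.   0.  59.  65.]
[ 0.18319268  0.58575168 -0.11045899]
```

```bash
python3 -m inch '[[-0.08,0.05,1,-0.0016,-0.0027,-0.0015,1],[0,0,1,0,-0.0005,-0.0013,1],[0,0,1,-0.0005,-0.0005,-0.0013,1],[0,0,1,0,-0.0005,-0.0013,1]]';python3 d.py .5126 .2033 .1525 75; python3 -c "
from cell import arm;print(arm.state()['ft_torque'])"
```

```text
time: 23.72
tcp_pos: [0.513, 0.2072, 0.1524]
tool_rot: [[0.36, 0.933, 0.003], [0.933, -0.36, 0.011], [0.011, -0.001, -1.0]]
wrist_force: [-4.8, 2.3, 7.8]
opening: 0.0579
t 23.73 turn [-0.105  0.023  1.018] shift [-0.0004 -0.0039  0.0001] F [-4.8  2.3  7.8] op 0.0579 j [ 19.   7. 113.   1.  59.  40.]
[ 0.11465992  0.7432993  -0.06500536]
```

```bash
python3 -m inch '[[-0.1,0.02,0.9,-0.0005,-0.004,-0.0013,1],[0,0,0,0,-0.002,-0.0005,1],[0,0,0,0,-0.001,0,1]]';python3 d.py .5126 .2033 .1525 75; python3 -c "
from cell import arm;print(arm.state()['ft_torque'])"
```

```text
time: 24.1
tcp_pos: [0.5126, 0.2057, 0.1533]
tool_rot: [[0.269, 0.963, 0.002], [0.963, -0.269, 0.011], [0.011, -0.001, -1.0]]
wrist_force: [-2.8, 2.5, 3.7]
opening: 0.0576
t 24.1 turn [-0.108  0.018  0.099] shift [-0.     -0.0024 -0.0008] F [-2.8  2.5  3.7] op 0.0576 j [ 19.   7. 113.   1.  59.  34.]
[0.14906976 0.28707282 0.0749609 ]
```

```bash
python3 -m inch '[[-0.1,0,0,0,-0.002,0.004,1],[0,0,0,0,0,0.005,1],[0,0,0,0,0,0.005,1],[0,0,0,0,0,0.005,1]]';python3 d.py .5126 .2033 .249 75
```

```text
time: 24.6
tcp_pos: [0.5118, 0.2041, 0.1717]
tool_rot: [[0.269, 0.963, -0.0], [0.963, -0.269, 0.001], [0.001, -0.0, -1.0]]
wrist_force: [-0.0, 0.4, -1.5]
opening: 0.0579
t 24.6 turn [-0.009 -0.001  0.103] shift [ 0.0008 -0.0008  0.0773] F [-0.   0.4 -1.5] op 0.0579 j [ 19.   6. 112.   0.  62.  35.]
```

```bash
python3 -m inch '[[0,0,0,0.001,-0.001,0.012,1],[0,0,0,0,0,0.015,1],[0,0,0,0,0,0.015,1],[0,0,0,0,0,0.015,1],[0,0,0,0,0,0.012,1]]';python3 -m inch '[[0,0,0,0,0,0,1],[0,0,0,0,0,0,1]]'; python3 d.py .5126 .2033 .249 75
```

```text
time: 25.22
tcp_pos: [0.5133, 0.2021, 0.2459]
tool_rot: [[0.27, 0.963, 0.001], [0.963, -0.27, 0.0], [0.0, 0.001, -1.0]]
wrist_force: [-0.2, 0.7, -0.4]
opening: 0.0574
time: 25.48
tcp_pos: [0.5139, 0.2023, 0.2475]
tool_rot: [[0.27, 0.963, 0.004], [0.963, -0.27, 0.001], [0.002, 0.003, -1.0]]
wrist_force: [0.3, 0.2, -0.9]
opening: 0.058
t 25.48 turn [-0.009  0.035  0.108] shift [-0.0013  0.001   0.0015] F [ 0.3  0.2 -0.9] op 0.058 j [ 19.   2. 108.  -0.  69.  35.]
```

```bash
python3 -m inch '[[0,0.03,0,-0.001,0.001,0,1],[0,0,0,0,0,0,1],[0,0,0,0,0,0,1],[0,0,0,0,0,0,1]]'; python3 d.py .5126 .2033 .249 75
python3 - <<'E'
from h import *
w=snap('wrist','w9.png');b=snap('scene','s9.png');t=snap('top','t9.png')
c1=cv2.resize(b[150:270,240:360],(400,400),interpolation=cv2.INTER_CUBIC)
c2=cv2.resize(b[140:230,130:250],(400,300),interpolation=cv2.INTER_CUBIC)
c3=cv2.resize(t[150:240,190:360],(400,212),interpolation=cv2.INTER_CUBIC)
im=np.zeros((600,800,3),np.uint8);im[:300,:400]=cv2.resize(w,(400,300));im[300:,:400]=c2;im[:388,400:]=c1[:388];im[388:,400:]=c3
cv2.imwrite('pics/f9.png',cv2.cvtColor(im,cv2.COLOR_RGB2BGR))
E
```

```text
time: 25.98
tcp_pos: [0.5118, 0.2031, 0.2453]
tool_rot: [[0.27, 0.963, -0.003], [0.963, -0.27, -0.0], [-0.001, -0.003, -1.0]]
wrist_force: [-0.6, -0.7, -0.7]
opening: 0.0576
t 25.98 turn [ 0.003 -0.032  0.107] shift [0.0008 0.0002 0.0037] F [-0.6 -0.7 -0.7] op 0.0576 j [ 19.   2. 108.   0.  70.  35.]
```

View pics/f9.png

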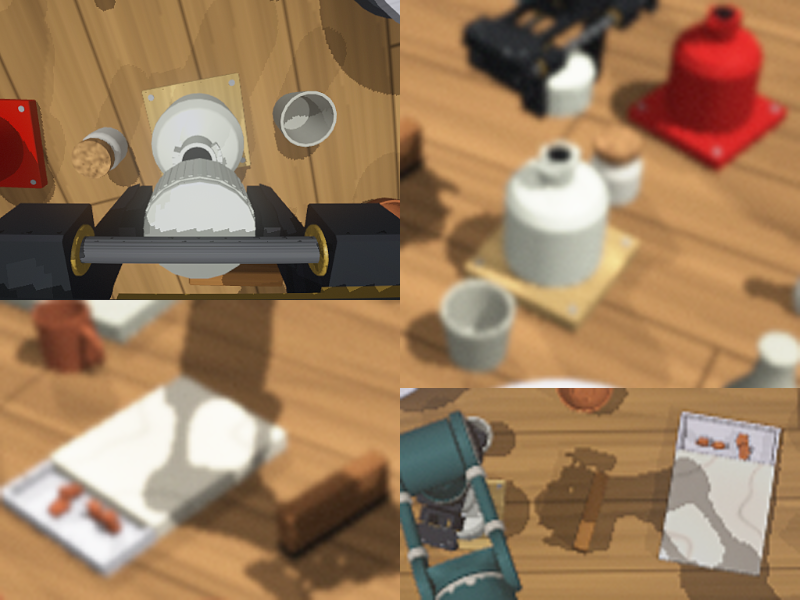

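The final views show the cap held level above the open jug mouth, the chips in the trough, the scraper upright, and the cup and jar where they were. I'm handing it in.

```bash
python3 -c "
from cell import arm
print(arm.finish_job())"
```

```text
the job is handed in; nothing more can be done
None
```

The job is done and handed in at about 26 s of the 67 s allowed. No verdict was reported.

- **Slab:** I wiped all four chips into the catch trough in one stroke with the gripped scraper. The last top and scene pictures show the slab clear and the chips in the trough.
- **Scraper:** It stands upright on the bench, within about 2 mm of where it was by the arm's reading. The last pictures show it upright.
- **Cap:** I pressed it 5.6 to 7.2 mm while turning it about 79° counterclockwise, and it lifted off freely. It ended held at 50 N, about 86 mm above its locked height. The tool was level within about 0.2°, and the open mouth was visible below.
- **Other pottery:** The jar, cup, bowl and mug looked undisturbed in the last pictures. I never went near the vase, saucers or pestle and did not check them again.

**What was off:**
- The arm's rows fell several millimetres short or drifted, so I corrected in small steps.
- During the twist the tool drifted up to 4 mm in y with about 5 N of side force. I corrected most of it before the lift and the rest during it.
- In the last still rows the tool sank about 2 mm.

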